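Pack seven round bottles into the round tin

ROBOT

A 6-joint arm with a two-finger parallel gripper is mounted at the origin on a cart in front of the work surface, level with it; the furniture and walls round the work are solid. World frame = base frame: x ahead of the robot, y to its left, z up, the work surface at z = 0. Lengths are in m, angles in rad, forces in N, time in s.
With the tool pointing down it reaches from about 0.225 to 0.875 m from the base axis. Payload 3.4 kg.
Tool frame: the origin (TCP) lies at the very end of the fingers, on their centre line; the grasp point (between the pads) lies 19 mm behind it; x points along the fingers, z is the direction in which the jaws open and shut, and the axes are right-handed (so a half turn about x gives the same grasp; the last joint's range is limited). The gripper opens to 85 mm and grips with 20 to 120 N. Pads are 22 mm wide; open, the fingers measure 114 mm over their backs; the gripper's body (76 mm by 85 mm) begins 54 mm behind the grasp point. The pads swing forward as they close: fully open they stand 13 mm farther back than shut.
Start: joints at [-1.335, 0.276, 1.505, -0, 1.361, -0.121], TCP at [0.201, -0.539, 0.231] pointing down, gripper open.
Joint ranges: [-2.89, 2.89], [-0.75, 2.08], [0.22, 2.7], [-1.18, 4.32], [0.11, 2.71], [-2.7, 2.7]. Speed limits (rad/s): [2.57, 2.57, 3.14, 3.14, 3.14, 3.14].

INTERFACE

Orientations are given as a unit quaternion [w, x, y, z].
In Python, from rig import manip, viewer, finder gives the robot as it stands.
- The arm moves only by the tool move_arm, never from a script. Its argument "rows" is a list of rows, each a list of 3 entries, a list of its own where there are three numbers: the shift along the tool's x, y, z in mm, then the turn about the tool's x in rad, then the finger opening in mm, from 0 to 85.4. A call has 1 to 8 rows; each row is the pose to reach, as a shift and turn from the pose measured when the call began, along the tool's axes at that moment; what a row does not reach only later rows make up. A row lasts 1/12 s, in which the tool goes at most 41.7 mm and 7.16 degrees, less where a joint would pass 70% of its speed; a pose out of reach is approached as far as the arm can. A call with a gripper value outside its range is refused whole. The fingers move at their own pace and stop on an object; "force" is the grip in N (left out, the last holds). Time passes only in rows, so rows that repeat a pose let the fingers close. It gives the time, the measured TCP pose, the force and the opening at its end, in the units of the state.
- manip.get_state(): the state, without advancing time (a new reading comes with each control period).
- viewer.get_image(name): name is "scene" or "side" or "wrist"; returns the picture (400x640x3 uint8, red, green, blue); there is no depth.
- viewer.get_calibration(name): a dict with "mtx" (3x3 intrinsics, pixels), "R" (3x3) and "t" (3): a world point X has camera coordinates R X + t. Camera axes: x right, y down, z forward; pixel columns grow to the right and rows downward; lengths in m; the calibration is good to about 2 mm. A picture is of the moment at which its call begins: read the wrist's pose just before it. get_calibration takes no time and is no camera call; for the wrist camera it gives the pose at the moment of the call.
- manip.sign_off(): hands the job in, once; it reports no verdict.
Trained networks look in the newest picture that a camera, given by its name, has taken for a name from the list of things; names that differ only in an ending like _2 or _b are one class to them, and where a whole thing is asked for, a point or a joint stands for the part that bears it (a point fixed in the world has none). Each returns a list of dicts, best first, with "score" (0 to 1); they miss things now and then, are a little off and sometimes report something else, mostly with a low value. They report only what shows in the picture. A call takes as long as a camera call.
- finder.look_for(target, camera): "centre" ([column, row] in pixels, amid what is visible of it).
- finder.trace(target, camera): "mask" (400x640 bool, what is visible of it) and "centre" ([column, row] in pixels, amid what is visible of it).
The state is a dict: "clock": time; "qpos": joint angles; "qd": joint speeds; "effort": joint torques, N m; "position": TCP position; "ee_rot": TCP orientation; "contact_force": force on the tool from outside, world axes, zero at the start; "moment": the same for the moment, N m; "width": finger opening in m.
Only numpy, scipy, OpenCV 4.12 (cv2) and the standard library are available. Lean on these libraries where they do the work, as an engineer would, in place of code of your own. Each camera call takes 0.05 s, during which the arm holds its last target.

TASK

Finish packing the round steel tin so that all seven squat white bottles stand in it upright and flat on its floor, one in the middle and six round it: the one standing astray in the tin is in the way and needs shifting, and the two on the desk go in. Never tip a bottle over, and leave the tape roll, the stamp and the temperature logger where they are.

Things in the scene. Friction and masses are not known exactly. Their poses are not given: they have to be found in the camera images.
- tin_floor (a point): Centre of the inner floor of the open round steel tin fixed to the desk, z up. Inside radius 95 mm, outside 98 mm; floor 3 mm and rim 45 mm above the desk. Seven bottles fit only as one in the middle and six round it (centres about 63 mm out, 60 degrees apart), with 4 to 5 mm to spare. Packed caps are 30 mm apart: open the fingers only a little wider than a cap.
- bottle_1_mid (a point): Centre of a squat white bottle, upright, z up its axis; all seven are alike: body 60 mm across, grey fixed cap 30 mm across, 66 to 94 mm above the underside (grip here), underside 47 mm below this point, 0.1 to 0.2 kg. Starts in the tin. Of these five, four stand in neighbouring outer places and one (any of them) astray across the two free outer places, direction varying.
- bottle_2_mid (a point): Centre of a squat white bottle, upright, z up its axis; all seven are alike: body 60 mm across, grey fixed cap 30 mm across, 66 to 94 mm above the underside (grip here), underside 47 mm below this point, 0.1 to 0.2 kg. Starts in the tin. Of these five, four stand in neighbouring outer places and one (any of them) astray across the two free outer places, direction varying.
- bottle_3_mid (a point): Centre of a squat white bottle, upright, z up its axis; all seven are alike: body 60 mm across, grey fixed cap 30 mm across, 66 to 94 mm above the underside (grip here), underside 47 mm below this point, 0.1 to 0.2 kg. Starts in the tin. Of these five, four stand in neighbouring outer places and one (any of them) astray across the two free outer places, direction varying.
- bottle_4_mid (a point): Centre of a squat white bottle, upright, z up its axis; all seven are alike: body 60 mm across, grey fixed cap 30 mm across, 66 to 94 mm above the underside (grip here), underside 47 mm below this point, 0.1 to 0.2 kg. Starts in the tin. Of these five, four stand in neighbouring outer places and one (any of them) astray across the two free outer places, direction varying.
- bottle_5_mid (a point): Centre of a squat white bottle, upright, z up its axis; all seven are alike: body 60 mm across, grey fixed cap 30 mm across, 66 to 94 mm above the underside (grip here), underside 47 mm below this point, 0.1 to 0.2 kg. Starts in the tin. Of these five, four stand in neighbouring outer places and one (any of them) astray across the two free outer places, direction varying.
- bottle_6_mid (a point): Centre of a squat white bottle, upright, z up its axis; all seven are alike: body 60 mm across, grey fixed cap 30 mm across, 66 to 94 mm above the underside (grip here), underside 47 mm below this point, 0.1 to 0.2 kg. Starts on the desk; of these two one stands left, one right of the tin.
- bottle_7_mid (a point): Centre of a squat white bottle, upright, z up its axis; all seven are alike: body 60 mm across, grey fixed cap 30 mm across, 66 to 94 mm above the underside (grip here), underside 47 mm below this point, 0.1 to 0.2 kg. Starts on the desk; of these two one stands left, one right of the tin.
- tape_roll: roll of beige tape lying flat, ring 98 mm across and 25 mm tall; origin at the centre of its underside. Bystander, to be left alone.
- rubber_stamp: wooden hand stamp standing upright, 23 x 46 x 70 mm; origin at the centre of its underside. Bystander, to be left alone.
- temp_logger: off-white flat plastic temperature logger, 52 x 82 x 17 mm; origin at the centre of its underside. Bystander, to be left alone.

How it is judged:
At the end, for the whole second after the job is handed in: All seven bottles stand in the tin: each centre within 68 mm of the tin's axis horizontally and 44 to 50 mm above its floor, tilted less than 0.06 rad, and at rest (under 0.02 m/s) (horizontal distance between each of bottle_1_mid, bottle_2_mid, bottle_3_mid, bottle_4_mid, bottle_5_mid, bottle_6_mid, bottle_7_mid and tin_floor below 0.068 m and z of bottle_1_mid in the frame of tin_floor between 0.044 and 0.05 m and angle between each of bottle_1_mid, bottle_2_mid, bottle_3_mid, bottle_4_mid, bottle_5_mid, bottle_6_mid, bottle_7_mid's own z axis and vertical below 0.06 rad and linear speed of each of bottle_1, bottle_2, bottle_3, bottle_4, bottle_5, bottle_6, bottle_7 below 0.02 m/s and z of bottle_2_mid in the frame of tin_floor between 0.044 and 0.05 m and z of bottle_3_mid in the frame of tin_floor between 0.044 and 0.05 m and z of bottle_4_mid in the frame of tin_floor between 0.044 and 0.05 m and z of bottle_5_mid in the frame of tin_floor between 0.044 and 0.05 m and z of bottle_6_mid in the frame of tin_floor between 0.044 and 0.05 m and z of bottle_7_mid in the frame of tin_floor between 0.044 and 0.05 m); the robot touches nothing.
It fails at once if a bottle is tipped over (more than 0.7 rad) (angle between any of bottle_1_mid, bottle_2_mid, bottle_3_mid, bottle_4_mid, bottle_5_mid, bottle_6_mid, bottle_7_mid's own z axis and vertical above 0.7 rad).
It fails at once if the tape roll, stamp or temperature logger is moved more than 30 mm (distance of any of tape_roll, rubber_stamp, temp_logger from where it was at the start of the episode above 0.03 m).
It also fails if it takes over 64 s, if anything falls off the work surface, if the arm or the gripper's body presses on something with over 40 N, if the wrist force passes 120 N, or if a joint passes its speed limit or range.

## Working session

There is one attempt and no reset: what is moved stays moved. The work goes in short steps, Python scripts to look and compute and a tool call to move; the robot and the scene stay as the last step left them, time stands still between calls to the robot, and variables do not carry over. Pictures are saved under pics/ and viewed, and the job is handed in when it is done.

Besides the shell and the picture viewer there is one more tool, called as name(argument=value, ...) on one line, values as JSON. move_arm: Moves the arm, as the interface text tells. Its arguments: {"type":"object","properties":{"rows":{"type":"array"},"force":{"type":"number"}},"required":["rows"]}

```bash
mkdir -p pics; ls
python3 - <<'E'
from rig import manip, viewer, finder
import cv2
print(manip.get_state())
for n in ("scene","side"):
    im=viewer.get_image(n); cv2.imwrite(f"pics/{n}0.png",im[:,:,::-1])
    c=viewer.get_calibration(n); print(n,c)
    r=finder.look_for("bottle_1_mid",n)
    print([(round(d['score'],2),[round(float(v)) for v in d['centre']]) for d in r])
E
```

```text
pics
{'clock': 0.0, 'qpos': array([-1.33502512e+00,  2.76600482e-01,  1.50612371e+00, -1.77617013e-05,
        1.36067171e+00, -1.20998172e-01]), 'qd': array([ 0.00292688, -0.00104384, -0.00116954, -0.00098928,  0.00019867,
       -0.00100485]), 'effort': array([ 4.16894036e-04, -4.16768003e+01, -2.45803463e+01, -2.06740051e-04,
        1.11413226e-02,  3.91983022e-06]), 'position': array([ 0.20068712, -0.53829259,  0.23044032]), 'ee_rot': array([ 0.58030637,  0.40376412,  0.58126639, -0.40292486]), 'contact_force': array([0.50830203, 0.28701777, 0.05013538]), 'moment': array([ 0.01676012, -0.05133077, -0.02112166]), 'width': 0.08550186324111726}
scene {'mtx': array([[432.93480456,   0.        , 317.48256255],
       [  0.        , 432.93480456, 198.92881154],
       [  0.        ,   0.        ,   1.        ]]), 'R': array([[-0.60738971, -0.79434254, -0.0098825 ],
       [-0.46685926,  0.36699135, -0.80458672],
       [ 0.64274425, -0.48408396, -0.59375294]]), 't': array([0.44858046, 0.29791395, 0.7704897 ])}
[(0.89, [372, 219])]
side {'mtx': array([[503.42082525,   0.        , 318.11300592],
       [  0.        , 503.42082525, 196.6361445 ],
       [  0.        ,   0.        ,   1.        ]]), 'R': array([[-0.98501279, -0.17244359,  0.00360562],
       [-0.07407982,  0.40408728, -0.91171577],
       [ 0.15576256, -0.89831881, -0.41080573]]), 't': array([0.6187393 , 0.05226356, 1.36416964])}
[(0.95, [370, 191])]
```

View pics/scene0.png

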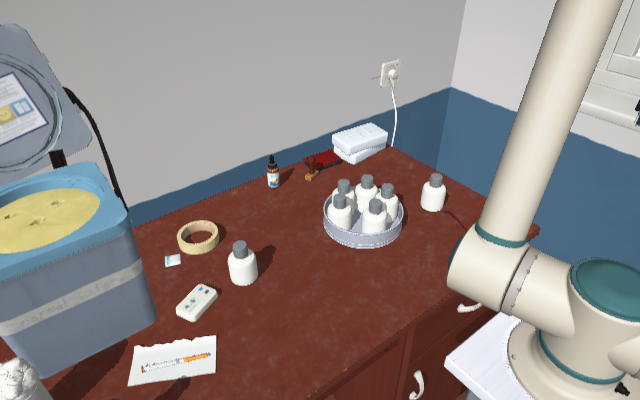

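View pics/side0.png

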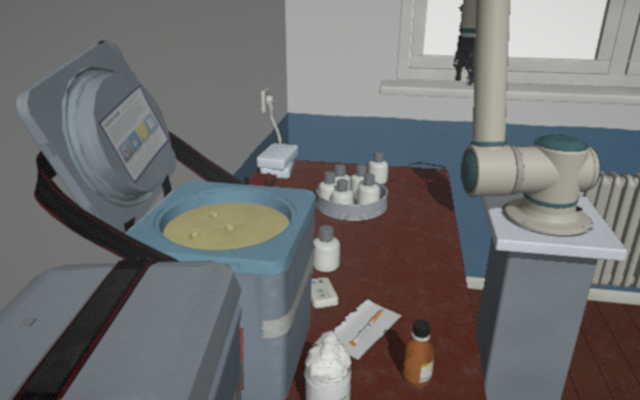

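```bash
cat > h.py <<'E'
from rig import manip, viewer, finder
import cv2, numpy as np
from scipy.spatial.transform import Rotation as Rn
def ray(c,px,z):
    d=np.linalg.solve(c['mtx'],[px[0],px[1],1.]); R=c['R'];t=c['t']
    o=-R.T@t; d=R.T@d; return o+d*(z-o[2])/d[2]
def proj(c,X):
    p=c['mtx']@(c['R']@np.asarray(X,float)+c['t']); return p[:2]/p[2]
def tool():
    s=manip.get_state(); q=s['ee_rot']; return s, Rn.from_quat([q[1],q[2],q[3],q[0]]).as_matrix()
E
python3 - <<'E'
from h import *
np.set_printoptions(precision=4,suppress=True)
s,R=tool(); print(R)
c=viewer.get_calibration("wrist"); print(c)
im=viewer.get_image("wrist"); cv2.imwrite("pics/w0.png",im[:,:,::-1])
im=cv2.imread("pics/scene0.png")
cv2.imwrite("pics/crop0.png",cv2.resize(im[140:260,280:460],None,fx=4.4,fy=4.4,interpolation=cv2.INTER_CUBIC))
c=viewer.get_calibration("scene")
for n,px,z in [("r",(434,180),.094),("l",(240,248),.094)]: print(n,ray(c,px,z))
im=viewer.get_image("scene")
for t in ["tin_floor","tape_roll","rubber_stamp","temp_logger","bottle_6_mid"]:
    r=finder.look_for(t,"scene"); print(t,[(round(d['score'],2),d['centre'],ray(c,d['centre'],0.0)) for d in r])
E
```

```text
[[-0.0002  0.937   0.3493]
 [ 0.001   0.3493 -0.937 ]
 [-1.      0.0002 -0.0011]]
{'mtx': array([[309.2767,   0.    , 320.5768],
       [  0.    , 309.2767, 198.7497],
       [  0.    ,   0.    ,   1.    ]]), 'R': array([[ 0.3481, -0.9374, -0.0011],
       [-0.8911, -0.3313,  0.3101],
       [-0.291 , -0.1069, -0.9507]]), 't': array([-0.5757, -0.0401,  0.3802])}
r [ 0.4573 -0.1529  0.094 ]
l [0.5376 0.3529 0.094 ]
tin_floor [(0.95, [356.9, 234.9], array([0.4982, 0.0622, 0.    ]))]
tape_roll [(0.96, [201.3, 243.9], array([0.7038, 0.3779, 0.    ]))]
rubber_stamp [(0.6, [309.7, 171.7], array([ 0.7989, -0.0169,  0.    ])), (0.31, [199.2, 241.7], array([0.7142, 0.3785, 0.    ]))]
temp_logger [(0.62, [195.2, 302.0], array([0.5468, 0.4654, 0.    ]))]
bottle_6_mid [(0.59, [241.1, 263.3], array([0.5872, 0.3347, 0.    ]))]
```

View pics/crop0.png

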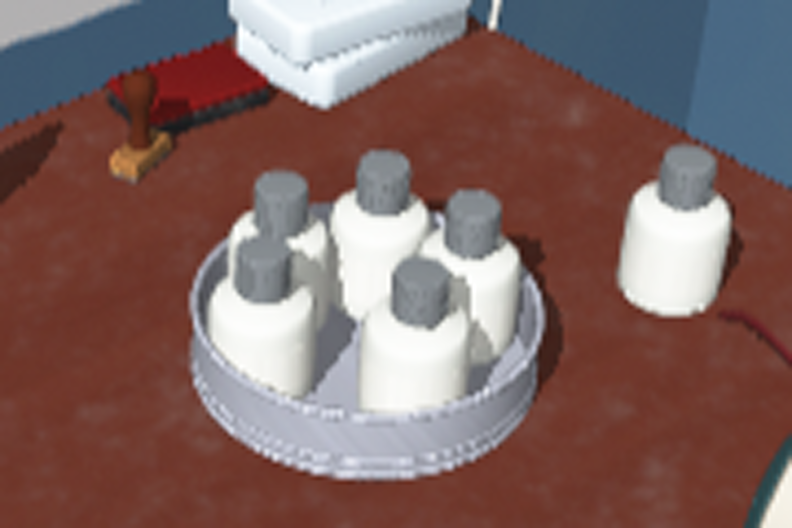

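View pics/w0.png

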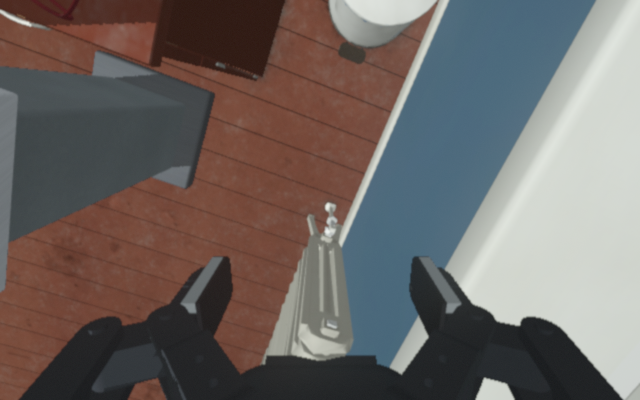

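Run:
```python
from h import *
np.set_printoptions(precision=4,suppress=True)
c=viewer.get_calibration("scene")
P=[]
for p in [(281,180),(384,160),(474,200),(264,246),(421,267)]:
    X=ray(c,(280+p[0]/4.4,140+p[1]/4.4),.097);P.append(X);print(X)
rim=[(191,305),(545,320),(365,428),(260,400),(490,385)]
R=np.array([ray(c,(280+p[0]/4.4,140+p[1]/4.4),.045)[:2] for p in rim])
A=np.c_[2*R,np.ones(len(R))];s=np.linalg.lstsq(A,(R**2).sum(1),rcond=None)[0]
print("tin",s[:2],np.sqrt(s[2]+s[0]**2+s[1]**2))
for X in P:
    d=X[:2]-s[:2];print(np.hypot(*d)*1000,np.degrees(np.arctan2(d[1],d[0])))
# target: go above the tin
s_,Rt=tool()
print(Rt.T@(np.array([.45,-.15,.26])-s_['position'])*1000)
```

```text
[0.5902 0.0295 0.097 ]
[ 0.5693 -0.0301  0.097 ]
[ 0.5086 -0.042   0.097 ]
[0.5474 0.0777 0.097 ]
[0.4814 0.0244 0.097 ]
tin [0.5214 0.0261] 0.09733723566882374
68.90555538569787 2.8430240646729534
73.85949625007382 -49.55450470997754
69.22465586795511 -100.63917433628059
57.79257667922355 63.30749999014812
40.07324351474785 -177.63148807270866
[ -28.7196  369.2755 -277.292 ]
```

move_arm(rows=[[[-70,200,-218],0.17,50],[[-70,431,-469],0.358,50],[[-70,431,-469],0.358,50],[[-70,431,-469],0.358,50],[[-70,431,-469],0.358,50],[[-70,431,-469],0.358,50],[[-70,431,-469],0.358,50],[[-70,431,-469],0.358,50]])

```text
clock: 1.22
position: [0.3257, -0.2306, 0.2707]
ee_rot: [0.5, 0.501, 0.499, -0.5]
contact_force: [0.4, 0.3, 0.1]
width: 0.0501
```

move_arm(rows=[[[-30,114,-280],0,40],[[-30,114,-280],0,40],[[-30,114,-280],0,40],[[-30,114,-280],0,40],[[-30,114,-280],0,40],[[-30,114,-280],0,40],[[-30,114,-280],0,40],[[-30,114,-280],0,40]])

```text
clock: 1.88
position: [0.4419, 0.0541, 0.3015]
ee_rot: [0.501, 0.501, 0.5, -0.498]
contact_force: [0.4, -1.2, -0.7]
width: 0.0403
```

Run:
```python
from h import *
np.set_printoptions(precision=4,suppress=True)
s,R=tool(); print(s['position'],s['qpos'],s['qd'])
c=viewer.get_calibration("wrist")
im=viewer.get_image("wrist"); cv2.imwrite("pics/w1.png",im[:,:,::-1]); np.save("w1c.npy",np.c_[c['mtx'],c['R'],c['t']])
for t in ["bottle_1_mid"]:
    r=finder.look_for(t,"wrist"); print([(round(d['score'],2),d['centre']) for d in r])
    r=finder.trace("tin_floor","wrist"); print([(round(d['score'],2),d['centre']) for d in r])
```

```text
[0.4419 0.0541 0.3015] [-0.0369  0.0394  1.6263  0.0027  1.4722  1.531 ] [ 0.3051  0.1092 -0.136  -0.0754  0.0628  0.292 ]
[(0.82, [341.5, 135.5])]
[(0.6, [341.6, 95.1])]
```

View pics/w1.png

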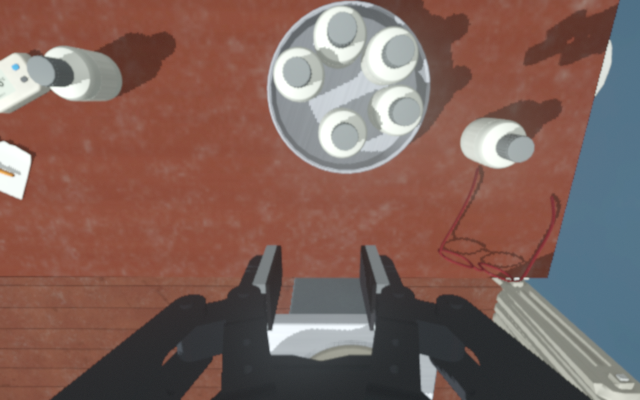

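```bash
cat >> h.py <<'E'
from scipy.optimize import minimize
def hullmask(c,cx,cy,r,z0,z1,S=4,shape=(400,640)):
    a=np.linspace(0,2*np.pi,48,endpoint=False)
    pts=[proj(c,(cx+r*np.cos(t),cy+r*np.sin(t),z)) for z in (z0,z1) for t in a]
    pts=np.array(pts)
    h=cv2.convexHull(pts.astype(np.float32)).reshape(-1,2)
    m=np.zeros(shape,np.uint8); cv2.fillConvexPoly(m,np.round((h)*16).astype(np.int32),255,cv2.LINE_AA,4)
    return m/255.
def fit(c,mask,x0,r,z0,z1,win=40):
    # mask: float 0..1 ; maximise agreement in local window
    u,v=proj(c,(x0[0],x0[1],z1)); 
    y0,y1=int(max(0,v-win)),int(min(400,v+win)); xx0,xx1=int(max(0,u-win)),int(min(640,u+win))
    M=mask[y0:y1,xx0:xx1]
    def f(p):
        m=hullmask(c,p[0]/1000,p[1]/1000,r,z0,z1)[y0:y1,xx0:xx1]
        return np.abs(m-M).sum()/m.sum()
    p0=np.array(x0[:2])*1000
    r_=minimize(f,p0,method='Nelder-Mead',options=dict(initial_simplex=[p0,p0+[5,0],p0+[0,5]],xatol=.05,fatol=1e-4))
    return r_.x/1000,r_.fun
def masks(im):
    hsv=cv2.cvtColor(im,cv2.COLOR_RGB2HSV).astype(int)
    s,v=hsv[...,1],hsv[...,2]
    gray=((s<70)&(v>85)&(v<150)).astype(float)
    unsat=(s<90).astype(float)
    return hsv,gray,unsat
E
python3 - <<'E'
from h import *
im=cv2.imread("pics/w1.png")[:,:,::-1].copy()
hsv,g,u=masks(im)
for p in [(342,28),(400,55),(296,70),(405,110),(344,135),(342,150),(515,148),(490,140),(330,90),(310,170),(275,60),(220,100),(360,170)]:
    print(p,hsv[p[1],p[0]],im[p[1],p[0]])
o=np.hstack([g[:220,240:560],u[:220,240:560]])*255
cv2.imwrite("pics/m1.png",cv2.resize(o,(800,275)))
E
```

```text
(342, 28) [ 93  14 181] [171 180 181]
(400, 55) [ 93  13 179] [170 178 179]
(296, 70) [ 90  11 178] [170 178 178]
(405, 110) [ 90  12 177] [169 177 177]
(344, 135) [ 87  13 178] [169 178 177]
(342, 150) [ 64   8 221] [214 221 215]
(515, 148) [ 90  12 173] [165 173 173]
(490, 140) [ 30   1 255] [255 255 254]
(330, 90) [101  16 179] [168 175 179]
(310, 170) [  6 117 146] [146  93  79]
(275, 60) [101  15 190] [179 186 190]
(220, 100) [  7 143 143] [143  81  63]
(360, 170) [108  13 202] [192 196 202][ WARN:0@0.336] global loadsave.cpp:1063 imwrite_ Unsupported depth image for selected encoder is fallbacked to CV_8U.
```

View pics/m1.png

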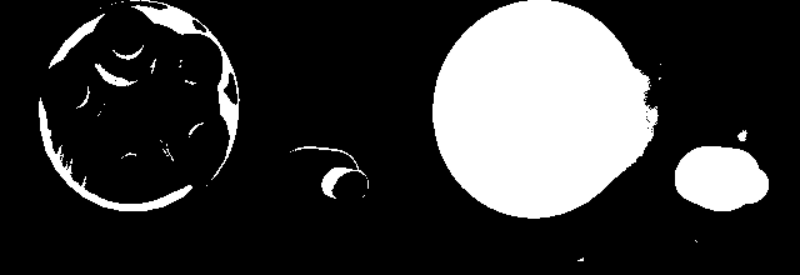

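```bash
cat >> h.py <<'E'
def measure(im,c,guesses,ztop=.097,tin=None,out=None):
    hsv=cv2.cvtColor(im,cv2.COLOR_RGB2HSV).astype(int); s,v=hsv[...,1],hsv[...,2]
    vis=im.copy(); res={}
    capm=((s<60)&(v<202)&(v>60)).astype(np.uint8)
    for k,(x,y,zt) in guesses.items():
        u,w=proj(c,(x,y,zt)).round().astype(int)
        foc=np.zeros_like(capm); cv2.circle(foc,(int(u),int(w)),int(.033*c['mtx'][0,0]/ (c['R']@np.array([x,y,zt])+c['t'])[2]),1,-1)
        m=capm&foc
        n,l=cv2.connectedComponents(m,connectivity=4); lab=l[w,u] 
        m=(l==lab)&(lab>0)
        p,f=fit(c,m.astype(float),(x,y),.015,zt-.028,zt,win=50); res[k]=(p,f)
        h=hullmask(c,p[0],p[1],.015,zt-.028,zt)>.5
        cn,_=cv2.findContours(h.astype(np.uint8),cv2.RETR_EXTERNAL,cv2.CHAIN_APPROX_NONE); cv2.drawContours(vis,cn,-1,(255,0,0),1)
    if tin is not None:
        m=(s<45).astype(np.uint8); 
        p,f=fit(c,m.astype(float),tin,.098,.0,.045,win=110); res['tin']=(p,f)
        for r,z in ((.098,.045),(.095,.003)):
            a=np.linspace(0,2*np.pi,200); q=np.array([proj(c,(p[0]+r*np.cos(t),p[1]+r*np.sin(t),z)) for t in a])
            cv2.polylines(vis,[np.round(q).astype(np.int32)],True,(0,200,0),1)
    if out: cv2.imwrite(out,vis[:,:,::-1])
    return res,vis
def report(res,tin=None):
    t=res['tin'][0] if 'tin' in res else tin
    for k,(p,f) in res.items():
        d=p-t; print(k,p.round(4),round(f,3),'r %.1f ang %.1f'%(np.hypot(*d)*1000,np.degrees(np.arctan2(d[1],d[0]))))
E
python3 - <<'E'
from h import *
im=cv2.imread("pics/w1.png")[:,:,::-1].copy()
A=np.load("w1c.npy"); c=dict(mtx=A[:,:3],R=A[:,3:6],t=A[:,6])
g={}
for k,px,z in [('a',(342,28),.097),('b',(400,50),.097),('c',(296,70),.097),('d',(405,110),.097),('e',(344,135),.097),('R',(517,148),.094),('L',(40,70),.094)]:
    X=ray(c,px,z); g[k]=(X[0],X[1],z)
t=ray(c,(349,87),.03)[:2]
res,vis=measure(im,c,g,tin=t)
report(res)
cv2.imwrite("pics/f1.png",cv2.resize(vis[0:200,240:560,::-1],None,fx=2.5,fy=2.5,interpolation=cv2.INTER_CUBIC))
import pickle; pickle.dump(res,open("res1.pkl","wb"))
E
```

```text
a [0.5949 0.0188] 1.008 r 66.7 ang -0.9
b [ 0.5705 -0.0318] 0.779 r 66.8 ang -50.7
c [0.5488 0.0758] 1.402 r 59.5 ang 69.7
d [ 0.5112 -0.0458] 0.715 r 67.9 ang -104.5
e [0.4842 0.023 ] 1.474 r 44.1 ang 176.0
R [ 0.4682 -0.1729] 0.198 r 202.0 ang -107.3
L [0.55   0.3495] 0.298 r 330.3 ang 86.2
tin [0.5282 0.0199] 0.022 r 0.0 ang 0.0
```

View pics/f1.png

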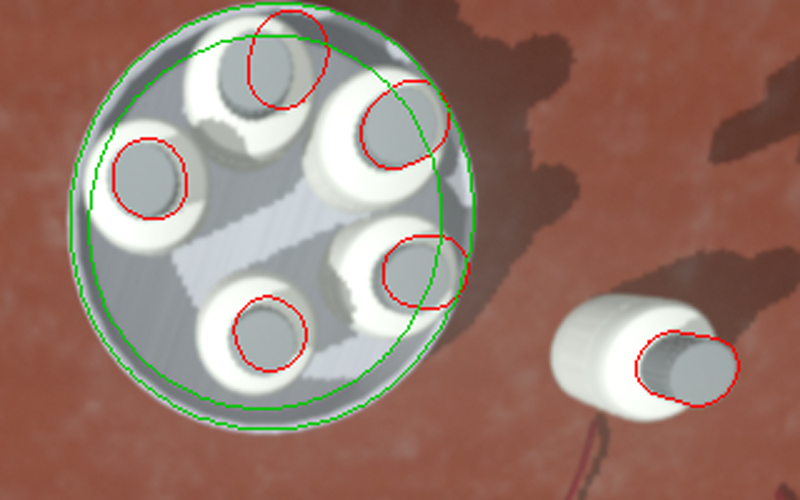

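Run:
```python
from h import *
im=cv2.imread("pics/w1.png")[:,:,::-1].copy()
for p in [(326,52),(333,56),(340,38),(350,45),(380,95),(378,112),(320,80),(316,75),(296,70)]: print(p,im[p[1],p[0]])
print(im[28,322:364].tolist())
```

```text
(326, 52) [178 184 176]
(333, 56) [177 183 175]
(340, 38) [170 180 180]
(350, 45) [176 183 175]
(380, 95) [210 216 208]
(378, 112) [229 235 227]
(320, 80) [198 204 197]
(316, 75) [182 188 180]
(296, 70) [170 178 178]
[[255, 255, 255], [255, 255, 255], [255, 255, 255], [253, 255, 251], [236, 242, 235], [195, 203, 198], [173, 182, 181], [172, 181, 182], [172, 181, 182], [171, 180, 181], [172, 181, 182], [172, 180, 181], [171, 181, 181], [170, 180, 180], [171, 180, 181], [171, 180, 181], [171, 181, 181], [171, 180, 181], [171, 180, 181], [171, 179, 180], [171, 180, 181], [170, 179, 179], [170, 179, 180], [169, 179, 179], [169, 179, 179], [170, 179, 179], [169, 178, 178], [169, 177, 178], [168, 177, 177], [168, 177, 178], [168, 178, 178], [167, 177, 177], [167, 177, 177], [164, 173, 173], [157, 165, 163], [166, 172, 167], [178, 184, 177], [181, 188, 180], [182, 187, 180], [182, 188, 179], [181, 187, 179], [178, 184, 177]]
```

```bash
sed -i 's/    capm=.*/    I=im.astype(int); capm=((I[...,2]-I[...,0]>=3)\&(v<200)\&(v>40)).astype(np.uint8)/' h.py
cat > m1.py <<'E'
from h import *
im=cv2.imread("pics/w1.png")[:,:,::-1].copy()
A=np.load("w1c.npy"); c=dict(mtx=A[:,:3],R=A[:,3:6],t=A[:,6])
g={}
for k,px,z in [('a',(342,28),.097),('b',(400,50),.097),('c',(296,70),.097),('d',(405,110),.097),('e',(344,135),.097),('R',(517,148),.094),('L',(40,70),.094)]:
    X=ray(c,px,z); g[k]=(X[0],X[1],z)
t=ray(c,(349,87),.03)[:2]
res,vis=measure(im,c,g,tin=t)
report(res)
cv2.imwrite("pics/f2.png",cv2.resize(vis[0:200,240:560,::-1],None,fx=2.5,fy=2.5,interpolation=cv2.INTER_CUBIC))
import pickle; pickle.dump(res,open("res1.pkl","wb"))
E
python3 m1.py
```

```text
a [0.588 0.032] 0.141 r 61.0 ang 11.4
b [ 0.5683 -0.0274] 0.139 r 62.0 ang -49.8
c [0.5474 0.078 ] 0.159 r 61.1 ang 71.7
d [ 0.5075 -0.039 ] 0.154 r 62.5 ang -109.4
e [0.4814 0.0263] 0.175 r 47.3 ang 172.3
R [ 0.467  -0.1715] 0.239 r 201.0 ang -107.7
L [0.5484 0.3479] 0.191 r 328.6 ang 86.5
tin [0.5282 0.0199] 0.022 r 0.0 ang 0.0
```

View pics/f2.png

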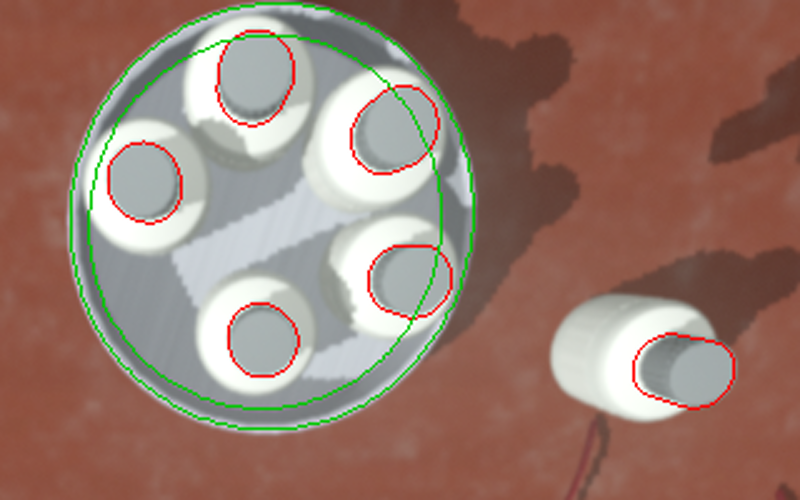

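move_arm(rows=[[[30,40,28],0,40],[[70,40,28],0,40],[[110,40,28],0,40],[[150,40,28],0,40],[[175,40,28],0,40],[[175,40,28],0,40],[[175,40,28],0,40]])

```text
clock: 2.62
position: [0.4791, 0.0205, 0.125]
ee_rot: [-0.499, -0.499, -0.5, 0.501]
contact_force: [-0.1, -0.6, 1.2]
width: 0.0402
```

```bash
cat > look.py <<'E'
import sys
from h import *
np.set_printoptions(precision=4,suppress=True)
def look(tag,g,tin=None,ref=None,cam="wrist",crop=None,k=1.25):
    s,R=tool(); c=viewer.get_calibration(cam); im=viewer.get_image(cam)
    print('tcp',s['position'],'yaw-y',R[:,1].round(3),'z',R[:,2].round(3),'qd',np.abs(s['qd']).max().round(3),'w',round(s['width'],4),'t',round(s['clock'],2),'F',s['contact_force'])
    res,vis=measure(im,c,g,tin=tin) if g or tin is not None else ({},im.copy())
    cv2.drawMarker(vis,tuple(int(v) for v in proj(c,s['position']).round()),(0,0,255),cv2.MARKER_CROSS,12,1)
    cv2.imwrite(f"pics/{tag}raw.png",im[:,:,::-1])
    if crop: vis=vis[crop[0]:crop[1],crop[2]:crop[3]]
    cv2.imwrite(f"pics/{tag}.png",cv2.resize(vis[:,:,::-1],None,fx=k,fy=k))
    if res: report(res,tin=ref)
    return res,s,R,c,im
E
python3 - <<'E'
from look import *
look("h1",{'e':(.4814,.0263,.097),'d':(.5075,-.039,.097),'a':(.588,.032,.097),'b':(.5683,-.0274,.097),'c':(.5474,.078,.097)},tin=None,ref=np.array([.5282,.0199]))
E
```

```text
tcp [0.4791 0.0205 0.125 ] yaw-y [ 1.    -0.001 -0.003] z [-0.001 -1.     0.001] qd 0.076 w 0.0402 t 2.62 F [-0.0774 -0.5784  1.1908]
e [0.4756 0.0266] 0.942 r 53.0 ang 172.8
d [ 0.5071 -0.0405] 0.491 r 64.0 ang -109.2
a [0.5901 0.0318] 0.079 r 63.0 ang 10.8
b [ 0.5695 -0.0297] 0.55 r 64.5 ang -50.2
c [0.5482 0.0802] 0.485 r 63.5 ang 71.7
```

View pics/h1.png

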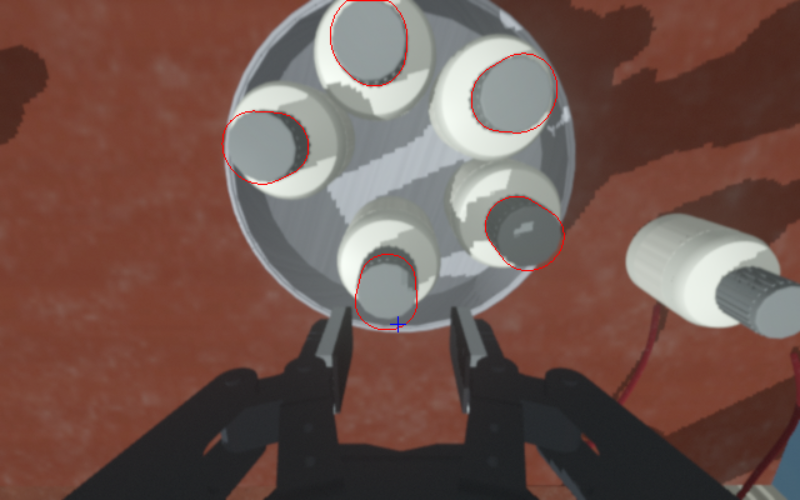

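```bash
sed -i 's/    I=im.astype(int); capm=.*/    I=cv2.GaussianBlur(im,(3,3),0).astype(int); capm=((I[...,2]-I[...,0]>=0)\&(v<200)\&(v>40)).astype(np.uint8)/' h.py
python3 - <<'E'
from h import *
c=viewer.get_calibration("wrist"); im=cv2.imread("pics/h1raw.png")[:,:,::-1].copy()
print(ray(c,(387/1.25,291/1.25),.097))
for p in [(300,208),(312,202),(420,185),(600,238),(405,170),(237,120),(240,108)]: print(p, im[p[1],p[0]])
g={'e':(.4814,.0263,.097),'d':(.5075,-.039,.097),'a':(.588,.032,.097),'b':(.5683,-.0274,.097),'c':(.5474,.078,.097),'R':(.467,-.1715,.094)}
r,vis=measure(im,c,g,tin=(.528,.02)); report(r); cv2.imwrite("pics/h1b.png",cv2.resize(vis[:,:,::-1],None,fx=1.25,fy=1.25))
E
```

```text
[0.48259355 0.02596231 0.097     ]
(300, 208) [90 95 93]
(312, 202) [87 93 92]
(420, 185) [120 127 128]
(600, 238) [103 110 110]
(405, 170) [89 94 93]
(237, 120) [77 83 82]
(240, 108) [70 74 73]
e [0.4771 0.0264] 1.087 r 51.0 ang 172.6
d [ 0.51   -0.0399] 0.583 r 62.3 ang -106.4
a [0.5917 0.0315] 0.031 r 65.1 ang 10.3
b [ 0.5716 -0.0292] 0.577 r 65.9 ang -48.1
c [0.5505 0.0796] 0.601 r 63.9 ang 69.0
R [ 0.4684 -0.1772] 0.067 r 205.8 ang -106.7
tin [0.5276 0.0199] 0.003 r 0.0 ang 0.0
```

View pics/h1b.png

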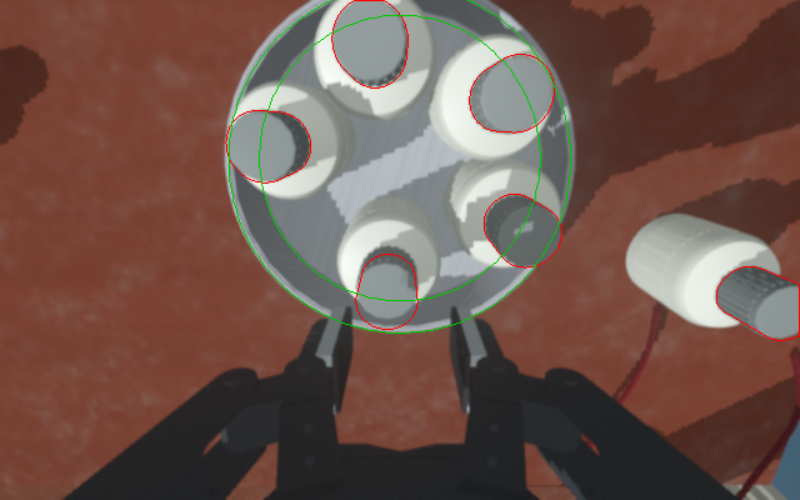

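```bash
sed -i 's/    I=cv2.GaussianBlur(im,(3,3),0).astype(int); capm=.*/    I=cv2.GaussianBlur(im,(3,3),0).astype(int); capm=((I[...,2]-I[...,0]>=0)\&(I[...,1]-I[...,0]>=3)\&(I[...,2]-I[...,1]<=2)\&(v<200)\&(v>55)).astype(np.uint8)/; s/win=110/win=190/' h.py
cat > t1.py <<'E'
from h import *
c=viewer.get_calibration("wrist"); im=cv2.imread("pics/h1raw.png")[:,:,::-1].copy()
for p in [(300,100),(300,115),(330,180),(250,180),(200,150),(282,240)]: print(p, im[p[1],p[0]])
g={'e':(.4814,.0263,.097),'d':(.5075,-.039,.097),'a':(.588,.032,.097),'b':(.5683,-.0274,.097),'c':(.5474,.078,.097),'R':(.467,-.1715,.094)}
r,vis=measure(im,c,g,tin=(.528,.02)); report(r); cv2.imwrite("pics/h1c.png",cv2.resize(vis[:,:,::-1],None,fx=1.25,fy=1.25))
E
python3 t1.py
```

```text
(300, 100) [125 130 134]
(300, 115) [125 131 135]
(330, 180) [160 166 159]
(250, 180) [121 126 130]
(200, 150) [84 88 91]
(282, 240) [103 108 109]
e [0.4822 0.0262] 0.409 r 49.4 ang 173.3
d [ 0.5107 -0.0393] 0.152 r 63.2 ang -109.0
a [0.5917 0.0315] 0.031 r 61.4 ang 10.5
b [ 0.5714 -0.0291] 0.355 r 63.7 ang -50.9
c [0.5507 0.0789] 0.122 r 61.6 ang 71.6
R [ 0.4685 -0.1773] 0.073 r 207.4 ang -107.6
tin [0.5313 0.0204] 0.236 r 0.0 ang 0.0
```

View pics/h1c.png

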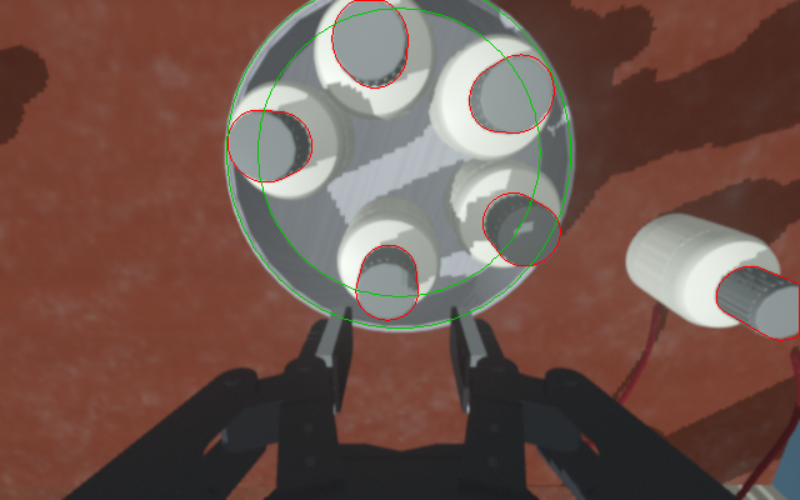

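```bash
cat > t2.py <<'E'
from look import *
from scipy.optimize import least_squares
g={'e':(.4822,.0262,.097),'d':(.5107,-.039,.097),'a':(.591,.0315,.097),'b':(.571,-.029,.097),'c':(.5507,.079,.097)}
r,s,R,c,im=look("h2",g,ref=np.array([.5305,.02]))
P=np.array([r[k][0] for k in 'abcd'])
q=least_squares(lambda q:np.hypot(*(P-q[:2]).T)-q[2],[.53,.02,.063]).x; print('circ',q)
ph=[np.degrees(np.arctan2(*(p-q[:2])[::-1])) for p in P]; print(np.round(ph,1))
b=np.mean([ph[0],ph[1]+60,ph[2]-60,ph[3]+120]); print('base',b)
for a in (120,180):
    t=np.radians(b+a); print(a,q[:2]+.063*np.array([np.cos(t),np.sin(t)]))
E
python3 t2.py
```

```text
tcp [0.4809 0.0207 0.1267] yaw-y [ 1.    -0.     0.002] z [-0.    -1.     0.002] qd 0.043 w 0.0402 t 2.67 F [ 0.5441 -0.1421  0.5008]
e [0.4806 0.026 ] 0.403 r 50.2 ang 173.1
d [ 0.5091 -0.0388] 0.228 r 62.5 ang -110.0
a [0.5889 0.0311] 0.046 r 59.4 ang 10.8
b [ 0.5691 -0.0288] 0.343 r 62.2 ang -51.6
c [0.5485 0.0783] 0.123 r 61.0 ang 72.9
circ [0.529  0.0193 0.0618]
[  11.2  -50.2   71.8 -109. ]
base 10.947466942867177
120 [0.4878 0.0668]
180 [0.4672 0.0073]
```

move_arm(rows=[[[5,0,-5],0,40],[[25,0,-5],0,40],[[42,0,-5],0,40],[[54,0,-5],0,40],[[54,0,-5],0,40],[[54,0,-5],0,22],[[54,0,-5],0,22],[[54,0,-5],0,22]], force=30)

```text
clock: 3.38
position: [0.4832, 0.0257, 0.075]
ee_rot: [0.502, 0.501, 0.498, -0.499]
contact_force: [0.3, 0.4, -2.9]
width: 0.0293
```

Run:
```python
from look import *
look("g1",{})
```

```text
tcp [0.4832 0.0257 0.075 ] yaw-y [1.    0.    0.007] z [ 0.    -1.     0.002] qd 0.009 w 0.0293 t 3.38 F [ 0.2935  0.3643 -2.921 ]
```

View pics/g1.png

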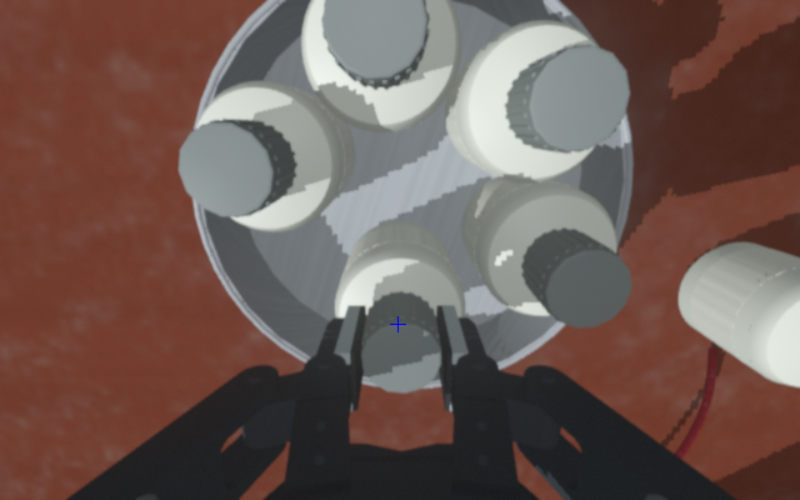

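move_arm(rows=[[[-5,0,0],0,22],[[-5,0,0],0,22],[[-5,-7,9],0,22],[[-5,-14,18.5],0,22],[[-5,-14,18.5],0,22],[[-5,-14,18.5],0,22],[[-2,-14,18.5],0,22],[[-2,-14,18.5],0,22]])

```text
clock: 4.1
position: [0.4685, 0.0072, 0.0762]
ee_rot: [0.502, 0.501, 0.498, -0.499]
contact_force: [0.3, -0.8, -1.9]
width: 0.0287
```

Run:
```python
from look import *
look("g2",{'e':(.467,.0075,.100)},ref=np.array([.529,.0195]))
c=viewer.get_calibration("wrist");print(ray(c,(321,280),.097))
```

```text
tcp [0.4685 0.0072 0.0762] yaw-y [ 1.    -0.     0.005] z [-0.    -1.     0.002] qd 0.01 w 0.0287 t 4.1 F [ 0.2984 -0.8487 -1.8605]
e [0.4697 0.0059] 0.21 r 60.9 ang -167.1
[0.4695 0.0059 0.097 ]
```

View pics/g2.png

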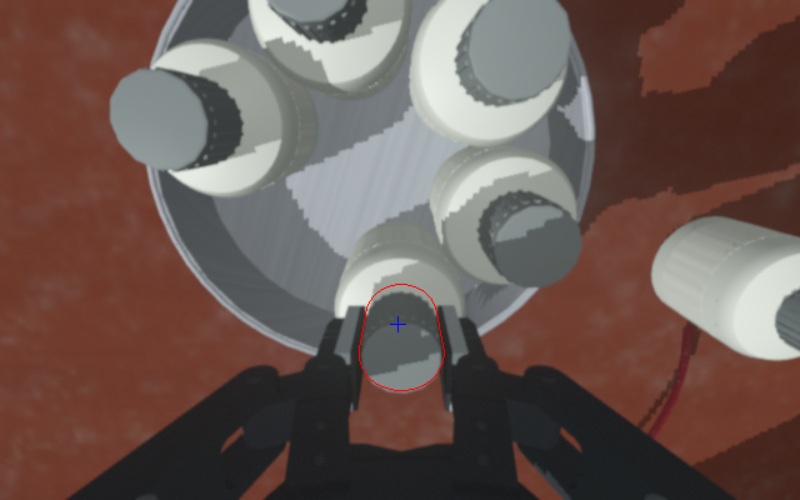

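move_arm(rows=[[[0,-2,-1],0,22],[[2,-2,-1],0,22],[[2,-2,-1],0,22],[[2,-2,-1],0,38],[[2,-2,-1],0,38],[[-10,-2,-1],0,38],[[-50,-2,-1],0,38],[[-60,-2,30],0,38]])

```text
clock: 4.82
position: [0.468, -0.0196, 0.1397]
ee_rot: [0.504, 0.502, 0.498, -0.496]
contact_force: [1.2, -1.5, 0.6]
width: 0.0383
```

move_arm(rows=[[[0,0,70],0,40],[[0,0,140],0,40],[[0,0,155],0,40],[[0,0,155],0,40],[[0,0,155],0,40],[[0,0,155],0,40]])

```text
clock: 5.32
position: [0.4684, -0.1759, 0.1394]
ee_rot: [0.503, 0.502, 0.498, -0.497]
contact_force: [-0.7, 0.0, 0.6]
width: 0.0397
```

Run:
```python
from look import *
look("r1",{'R':(.4685,-.1773,.094),'e':(.467,.0083,.097),'d':(.5095,-.039,.097),'a':(.589,.0315,.097),'b':(.569,-.029,.097),'c':(.5487,.078,.097)},ref=np.array([.529,.0195]))
```

```text
tcp [ 0.4684 -0.1759  0.1394] yaw-y [1.    0.001 0.01 ] z [ 0.001 -1.    -0.001] qd 0.042 w 0.0397 t 5.32 F [-0.6573  0.0057  0.6437]
R [ 0.4691 -0.1734] 0.113 r 202.0 ang -107.3
e [0.4666 0.0065] 0.096 r 63.7 ang -168.3
d [ 0.508  -0.0402] 0.079 r 63.3 ang -109.4
a [0.589  0.0365] 1.0 r 62.4 ang 15.8
b [ 0.5688 -0.0289] 0.062 r 62.7 ang -50.5
c [0.5487 0.078 ] nan r 61.7 ang 71.4h.py:26: RuntimeWarning: invalid value encountered in scalar divide
  return np.abs(m-M).sum()/m.sum()
```

View pics/r1.png

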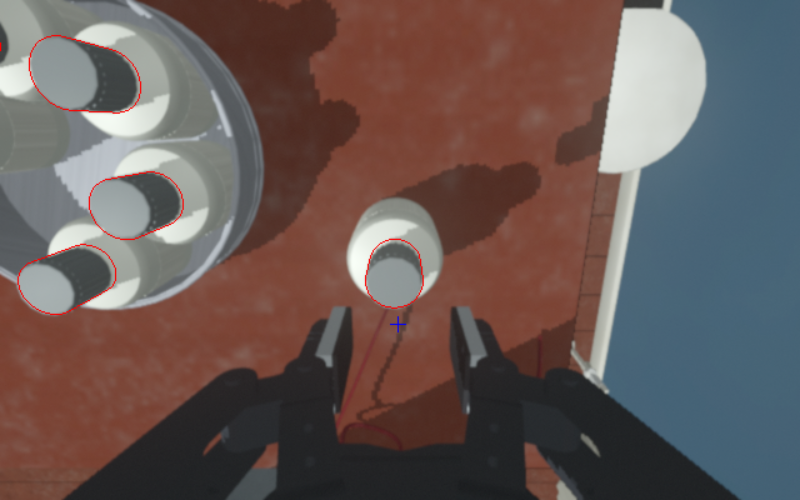

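move_arm(rows=[[[5,1,-2.5],0,40],[[30,1,-2.5],0,40],[[55,1,-2.5],0,40],[[68,1,-2.5],0,40],[[68,1,-2.5],0,40],[[68,1,-2.5],0,22],[[68,1,-2.5],0,22],[[68,1,-2.5],0,22]])

```text
clock: 6.03
position: [0.4704, -0.1717, 0.0722]
ee_rot: [0.503, 0.502, 0.498, -0.496]
contact_force: [-0.3, -0.6, -1.5]
width: 0.029
```

move_arm(rows=[[[-40,0,0],0,22],[[-80,0,0],0,22],[[-120,0,-10],0,22],[[-125,10,-50],0,22],[[-125,17,-90],0,22],[[-125,17,-130],0,22],[[-125,17,-170],0,22],[[-125,17,-205],0,22]])

```text
clock: 6.7
position: [0.4852, 0.0357, 0.1988]
ee_rot: [0.504, 0.503, 0.498, -0.496]
contact_force: [0.9, 0.4, -1.9]
width: 0.0289
```

move_arm(rows=[[[0,0,-20],0,22],[[0,0,-40],0,22],[[0,0,-40],0,22],[[0,0,-40],0,22]])

```text
clock: 7.03
position: [0.4849, 0.0765, 0.1996]
ee_rot: [0.505, 0.502, 0.498, -0.495]
contact_force: [0.4, 0.7, -1.1]
width: 0.0289
```

Run:
```python
from look import *
s,R=tool()
print(s['position'])
look("r2",{'H':(.4878,.0668,s['position'][2]+.022),'e':(.467,.0073,.097),'d':(.5095,-.039,.097),'a':(.589,.0315,.097),'b':(.569,-.029,.097),'c':(.5487,.078,.097)},ref=np.array([.529,.0195]))
```

```text
[0.4849 0.0765 0.1996]
tcp [0.4849 0.0765 0.1996] yaw-y [1.    0.006 0.015] z [ 0.006 -1.    -0.001] qd 0.035 w 0.0289 t 7.03 F [ 0.4089  0.7348 -1.0858]
H [0.4846 0.0752] 0.206 r 71.2 ang 128.6
e [0.4661 0.0083] 0.188 r 63.9 ang -169.9
d [ 0.5086 -0.039 ] 0.202 r 62.0 ang -109.2
a [0.5889 0.0311] 0.083 r 61.1 ang 11.0
b [ 0.5681 -0.0294] 0.321 r 62.6 ang -51.3
c [0.5487 0.0776] 0.109 r 61.4 ang 71.3
```

View pics/r2.png

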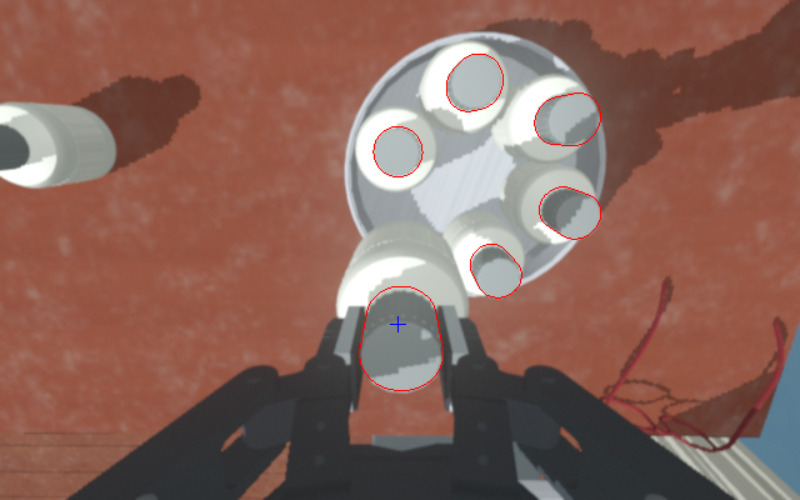

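move_arm(rows=[[[0,1,5],0,22],[[15,1.7,8.5],0,22],[[35,1.7,8.5],0,22],[[35,1.7,8.5],0,22],[[35,1.7,8.5],0,22],[[35,1.7,8.5],0,22]])

```text
clock: 7.58
position: [0.4879, 0.0663, 0.1652]
ee_rot: [0.505, 0.503, 0.497, -0.495]
contact_force: [0.7, 0.4, -0.8]
width: 0.0292
```

```bash
cat > t3.py <<'E'
from look import *
import sys
s,R=tool(); tag=sys.argv[1]
look(tag,{'H':(s['position'][0],s['position'][1],s['position'][2]+.022),'e':(.467,.0073,.097),'d':(.5095,-.039,.097),'a':(.589,.0315,.097),'b':(.569,-.029,.097),'c':(.5487,.078,.097)},ref=np.array([.529,.0195]))
E
python3 t3.py r3
```

```text
tcp [0.4879 0.0663 0.1652] yaw-y [1.    0.003 0.015] z [ 0.003 -1.    -0.   ] qd 0.014 w 0.0292 t 7.58 F [ 0.6576  0.3802 -0.7562]
H [0.4876 0.0649] 0.16 r 61.5 ang 132.4
e [0.4667 0.009 ] 0.165 r 63.1 ang -170.5
d [ 0.5091 -0.0382] 0.185 r 61.1 ang -109.0
a [0.5888 0.0316] 0.073 r 61.0 ang 11.4
b [ 0.5686 -0.0293] 0.314 r 62.8 ang -50.9
c [0.5489 0.0775] 0.09 r 61.4 ang 71.1
```

View pics/r3.png

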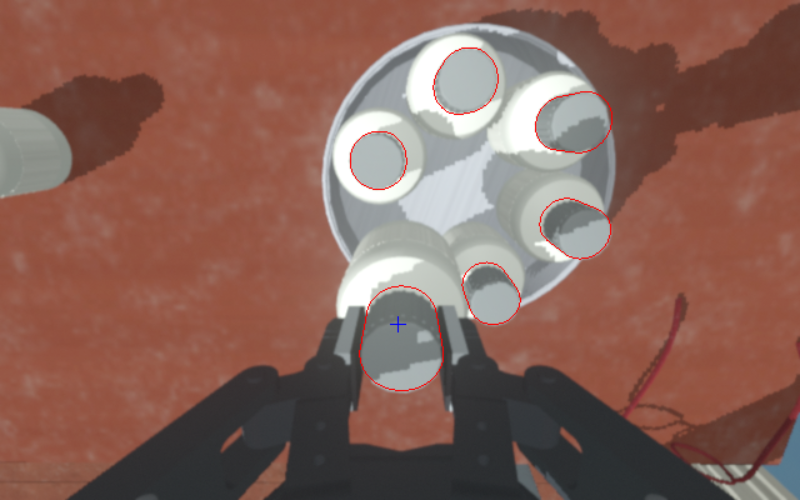

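move_arm(rows=[[[10,-1,-0.6],0,22],[[20,-1.5,-0.6],0,22],[[30,-1.5,-0.6],0,22],[[40,-1.5,-0.6],0,22],[[50,-1.6,-0.6],0,22],[[50,-1.6,-0.6],0,22]])

```text
clock: 8.13
position: [0.4863, 0.0675, 0.1134]
ee_rot: [0.504, 0.503, 0.498, -0.496]
contact_force: [0.4, 1.1, -1.7]
width: 0.0293
```

```bash
python3 t3.py r4
```

```text
tcp [0.4863 0.0675 0.1134] yaw-y [1.    0.004 0.013] z [ 0.004 -1.    -0.001] qd 0.039 w 0.0293 t 8.13 F [ 0.3758  1.0604 -1.7456]
H [0.4861 0.066 ] 0.168 r 63.3 ang 132.7
e [0.4662 0.0089] 0.174 r 63.7 ang -170.4
d [ 0.5089 -0.0379] 0.092 r 60.8 ang -109.3
a [0.5896 0.031 ] 0.237 r 61.7 ang 10.8
b [ 0.5684 -0.0267] 0.142 r 60.7 ang -49.6
c [0.5488 0.078 ] 0.057 r 61.7 ang 71.3
```

View pics/r4.png

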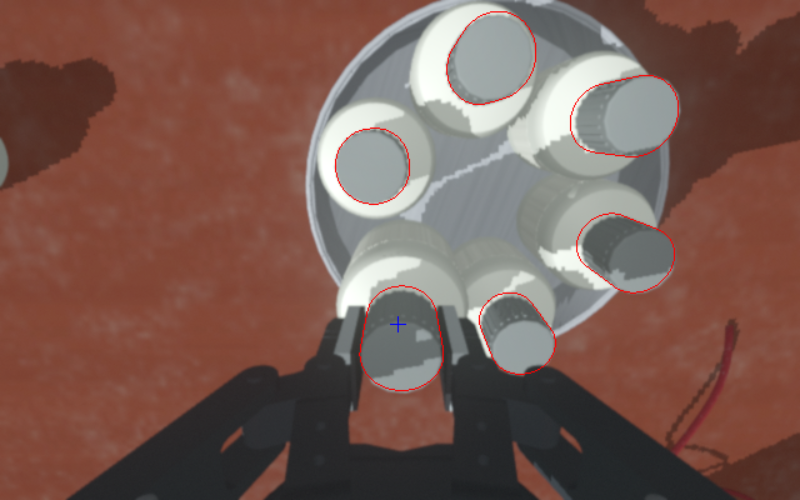

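move_arm(rows=[[[2,1,0.7],0,22],[[12,0.8,0.7],0,22],[[22,0.6,0.7],0,22],[[32,0.5,0.7],0,22],[[37,0.5,0.7],0,22],[[38,0.5,0.7],0,22],[[38,0.5,0.7],0,22]])

```text
clock: 8.77
position: [0.488, 0.0668, 0.0764]
ee_rot: [0.504, 0.503, 0.498, -0.495]
contact_force: [0.1, 1.1, -1.8]
width: 0.0291
```

```bash
python3 t3.py r5
```

```text
tcp [0.488  0.0668 0.0764] yaw-y [1.    0.004 0.014] z [ 0.004 -1.    -0.001] qd 0.009 w 0.0291 t 8.77 F [ 0.084   1.1132 -1.819 ]
H [0.4876 0.0654] 0.147 r 61.8 ang 132.0
e [0.472  0.0073] 1.0 r 58.3 ang -167.9
d [ 0.509  -0.0376] 0.056 r 60.5 ang -109.3
a [0.5893 0.0318] 0.06 r 61.5 ang 11.5
b [ 0.5687 -0.0262] 0.054 r 60.5 ang -49.0
c [0.5488 0.0781] 0.039 r 61.8 ang 71.3
```

View pics/r5.png

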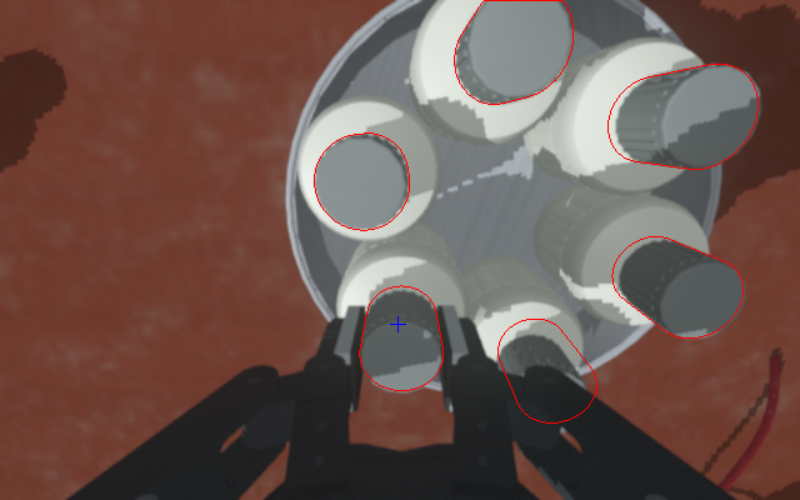

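move_arm(rows=[[[2,0,0],0,22],[[2,0,0],0,22],[[2,0,0],0,38],[[2,0,0],0,38],[[-10,0,0],0,38],[[-45,0,0],0,38],[[-80,0,-20],0,38],[[-80,0,-60],0,38]])

```text
clock: 9.48
position: [0.4917, 0.1249, 0.1634]
ee_rot: [0.507, 0.507, 0.493, -0.493]
contact_force: [2.1, -0.0, 0.6]
width: 0.038
```

Run:
```python
from look import *
s,R=tool(); p=s['position']
t=np.array([.5484,.3479,.150]); print(p,R.T@(t-p)*1000,s['qpos'])
```

```text
[0.4917 0.1249 0.1634] [  14.8963   56.1836 -223.0512] [ 0.114   0.2104  1.775  -0.0037  1.1286  1.687 ]
```

move_arm(rows=[[[5,15,-40],0,40],[[15,30,-100],0,40],[[15,56,-180],0,40],[[15,56,-223],0,40],[[15,56,-223],0,40],[[15,56,-223],0,40],[[15,56,-223],0,40],[[15,56,-223],0,40]])

```text
clock: 10.15
position: [0.548, 0.3489, 0.1495]
ee_rot: [0.508, 0.506, 0.493, -0.493]
contact_force: [-0.5, -0.3, -0.6]
width: 0.0398
```

Run:
```python
from look import *
look("l1",{'L':(.5484,.3479,.094),'H':(.488,.067,.097),'c':(.549,.0778,.097)},ref=np.array([.529,.0195]))
```

```text
tcp [0.548  0.3489 0.1495] yaw-y [1.    0.002 0.028] z [ 0.002 -1.     0.001] qd 0.039 w 0.0398 t 10.15 F [-0.5387 -0.336  -0.612 ]Traceback (most recent call last):
  File "<stdin>", line 2, in <module>
  File "look.py", line 7, in look
    res,vis=measure(im,c,g,tin=tin) if g or tin is not None else ({},im.copy())
            ~~~~~~~^^^^^^^^^^^^^^^^
  File "h.py", line 44, in measure
    n,l=cv2.connectedComponents(m,connectivity=4); lab=l[w,u]
                                                       ~^^^^^
IndexError: index 701 is out of bounds for axis 1 with size 640
```

Run:
```python
from look import *
r,s,R,c,im=look("l1",{'L':(.5484,.3479,.094)},ref=np.array([.529,.0195]))
p=s['position']; b=r['L'][0]
t=np.array([b[0],b[1],.0715]); print(R.T@(t-p)*1000); print(R[:,0])
```

```text
tcp [0.5478 0.3476 0.1496] yaw-y [1.    0.001 0.027] z [ 0.    -1.     0.002] qd 0.026 w 0.04 t 10.2 F [ 0.3507 -0.0497  0.1852]
L [0.55   0.3485] 0.113 r 329.7 ang 86.4
[78.131   0.0756 -0.9853]
[ 0.0271 -0.0015 -0.9996]
```

View pics/l1.png

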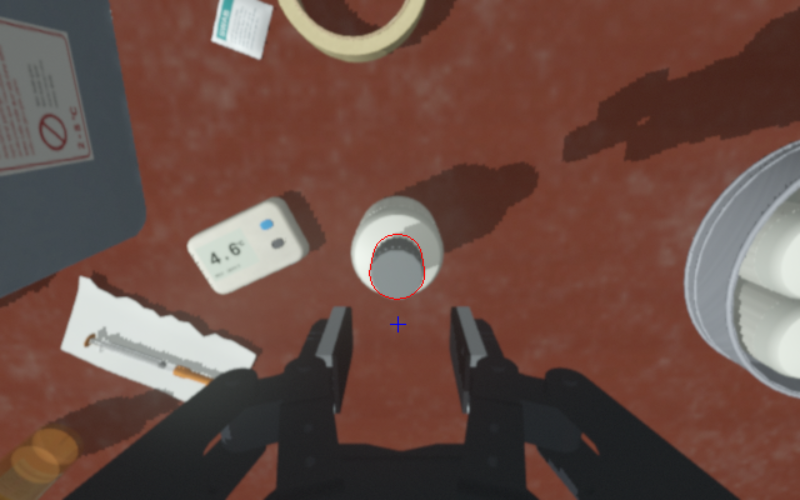

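move_arm(rows=[[[10,0,-1.5],0,40],[[35,0,-1.5],0,40],[[60,0,-1.5],0,40],[[76,0,-1.5],0,40],[[78,0,-1.5],0,40],[[78,0,-1.5],0,22],[[78,0,-1.5],0,22],[[78,0,-1.5],0,22]])

```text
clock: 10.92
position: [0.5507, 0.3481, 0.073]
ee_rot: [0.507, 0.507, 0.492, -0.493]
contact_force: [1.0, 0.3, -1.7]
width: 0.0291
```

Run:
```python
from look import *
s,R=tool(); p=s['position']
for t in ([p[0],p[1],.20],[.500,.14,.20],[.500,.115,.20]): print(p,R.T@(np.array(t)-p)*1000)
print(s['qpos'],s['qd'],R[:,0])
```

```text
[0.5507 0.3481 0.073 ] [-126.9602    3.6863    0.0819]
[0.5507 0.3481 0.073 ] [-128.2896  -46.7195  208.2613]
[0.5507 0.3481 0.073 ] [-128.2725  -46.6879  233.2613]
[ 0.4646  0.4928  1.5762 -0.0157  1.0471  2.0444] [ 0.0058 -0.004  -0.0041  0.0003  0.0011  0.0003] [ 0.029  -0.0007 -0.9996]
```

move_arm(rows=[[[-40,1,0],0,22],[[-80,2,0],0,22],[[-120,2,30],0,22],[[-145,-15,70],0,22],[[-148,-35,110],0,22],[[-148,-55,150],0,22],[[-148,-75,190],0,22],[[-148,-80,218],0,22]])

```text
clock: 11.58
position: [0.4673, 0.1383, 0.2204]
ee_rot: [0.508, 0.508, 0.492, -0.492]
contact_force: [0.8, -0.8, -1.3]
width: 0.0291
```

move_arm(rows=[[[0,0,0],0,22],[[0,0,0],0,22]])

```text
clock: 11.75
position: [0.4667, 0.1365, 0.2222]
ee_rot: [0.508, 0.509, 0.49, -0.492]
contact_force: [0.5, 0.7, -2.0]
width: 0.0294
```

```bash
cat > t4.py <<'E'
from look import *
import sys
from scipy.optimize import least_squares
s,R=tool(); tag=sys.argv[1]; p=s['position']
g={'H':(p[0],p[1],p[2]+.022),'f':(.488,.0668,.097),'e':(.4665,.0078,.097),'d':(.509,-.0385,.097),'a':(.589,.0315,.097),'b':(.569,-.028,.097),'c':(.5488,.078,.097)}
if len(sys.argv)>2:
    for k in sys.argv[2]: g.pop(k)
r,s,R,c,im=look(tag,g,ref=np.array([.529,.0195]))
ks=[k for k in 'abcdef' if k in r and r[k][1]<.5]
P=np.array([r[k][0] for k in ks])
q=least_squares(lambda q:np.hypot(*(P-q[:2]).T)-q[2],[.53,.02,.063]).x; print('circ',q,ks)
from scipy.optimize import minimize
cb=minimize(lambda q:-np.hypot(*(P-q).T).min()*1e3,q[:2],method='Nelder-Mead',options=dict(xatol=1e-5)).x
print('best centre',cb,(np.hypot(*(P-cb).T)*1e3).round(1))
print('toolx',R[:,0].round(4))
E
python3 t4.py v1
```

```text
tcp [0.4667 0.1365 0.2222] yaw-y [ 0.999 -0.004  0.034] z [-0.004 -1.    -0.   ] qd 0.044 w 0.0294 t 11.75 F [ 0.4581  0.7142 -1.9721]
H [0.4681 0.1352] 0.044 r 130.8 ang 117.8
f [0.4886 0.0643] 0.066 r 60.4 ang 132.1
e [0.4654 0.0085] 0.259 r 64.6 ang -170.2
d [ 0.5084 -0.0373] 0.248 r 60.5 ang -110.0
a [0.59   0.0305] 0.407 r 62.0 ang 10.2
b [ 0.5682 -0.0266] 0.29 r 60.6 ang -49.6
c [0.5485 0.0787] 0.045 r 62.3 ang 71.8
circ [0.5284 0.0199 0.0617] ['a', 'b', 'c', 'd', 'e', 'f']
best centre [0.5303 0.0205] [60.5 60.5 60.9 61.9 66.1 60.5]
toolx [ 0.0345 -0.     -0.9994]
```

View pics/v1.png

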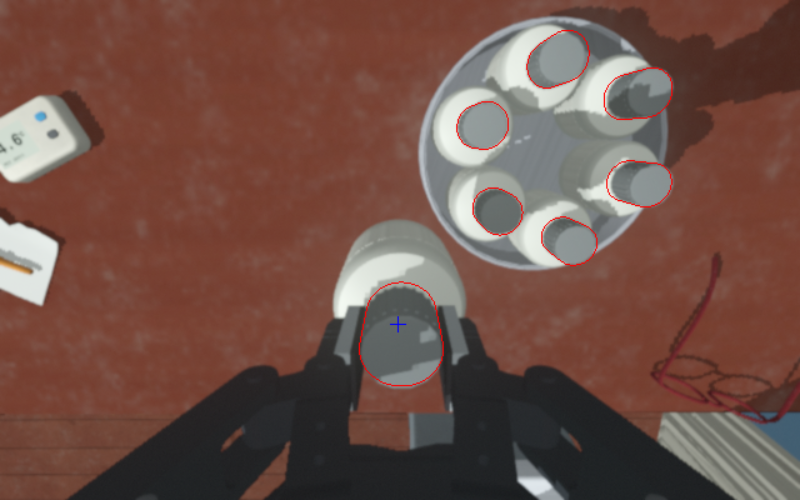

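move_arm(rows=[[[-10,-4,30],0,22],[[-33,-13,70],0,22],[[-33,-13,105],0,22],[[-33,-13,116],0,22],[[-33,-13,116],0,22],[[-33,-13,116],0,22]])

```text
clock: 12.3
position: [0.4543, 0.0225, 0.2548]
ee_rot: [0.508, 0.51, 0.491, -0.491]
contact_force: [-0.8, -0.2, -1.2]
width: 0.0293
```

```bash
python3 t4.py v2
```

```text
tcp [0.4543 0.0225 0.2548] yaw-y [ 0.999 -0.003  0.036] z [-0.003 -1.    -0.002] qd 0.029 w 0.0293 t 12.3 F [-0.8425 -0.2308 -1.1569]
H [0.4549 0.0212] 0.05 r 74.2 ang 178.7
f [0.489  0.0624] 0.172 r 58.6 ang 133.0
e [0.4666 0.0074] 0.348 r 63.5 ang -169.1
d [ 0.5084 -0.04  ] 0.18 r 63.0 ang -109.1
a [0.5875 0.0303] 0.295 r 59.5 ang 10.5
b [ 0.5684 -0.0287] 0.389 r 62.3 ang -50.7
c [0.5479 0.0763] 0.158 r 59.9 ang 71.6
circ [0.5281 0.0173 0.0611] ['a', 'b', 'c', 'd', 'e', 'f']
best centre [0.5286 0.0168] [60.4 60.5 62.5 60.4 62.7 60.4]
toolx [ 0.0361  0.002  -0.9993]
```

View pics/v2.png

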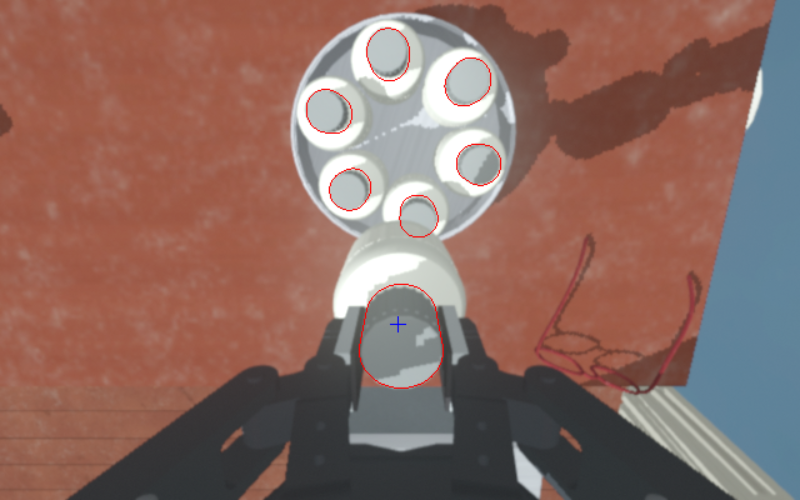

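```bash
cp h.py h_old.py; sed -i 's/(v<200)&(v>55)/(v<vmax)\&(v>55)/; s/def measure(im,c,guesses,/def measure(im,c,guesses,vmax=200,/' h.py
python3 - <<'E'
from h import *
c=viewer.get_calibration("wrist"); im=cv2.imread("pics/v2raw.png")[:,:,::-1].copy()
for p in [(311,42),(378,64),(260,88),(281,150),(335,172),(330,178)]: print(p,im[p[1],p[0]])
g={'f':(.488,.0668,.097),'e':(.4665,.0078,.097),'d':(.509,-.0385,.097),'a':(.589,.0315,.097),'b':(.569,-.028,.097),'c':(.5488,.078,.097)}
for vm in (200,212,222):
    r,vis=measure(im,c,g,tin=(.529,.0195) if vm==212 else None,vmax=vm); report(r,np.array([.529,.0195]))
    if vm==212: cv2.imwrite("pics/v2b.png",cv2.resize(vis[0:240,200:440,::-1],None,fx=2.5,fy=2.5))
E
```

```text
(311, 42) [189 199 199]
(378, 64) [189 198 198]
(260, 88) [187 196 196]
(281, 150) [187 197 197]
(335, 172) [187 196 196]
(330, 178) [171 177 170]
f [0.4886 0.0631] 0.174 r 59.4 ang 132.8
e [0.4671 0.0079] 0.349 r 63.0 ang -169.4
d [ 0.5082 -0.0392] 0.182 r 62.3 ang -109.5
a [0.5874 0.0312] 0.296 r 59.6 ang 11.3
b [ 0.5677 -0.0279] 0.389 r 61.2 ang -50.8
c [0.5475 0.0768] 0.16 r 60.2 ang 72.1
f [0.4884 0.0631] 0.133 r 58.2 ang 132.3
e [0.4662 0.008 ] 0.336 r 62.6 ang -169.0
d [ 0.5084 -0.0389] 0.093 r 62.0 ang -108.1
a [0.5877 0.0313] 0.107 r 61.1 ang 10.6
b [ 0.568  -0.0279] 0.091 r 62.6 ang -49.9
c [0.5475 0.0777] 0.125 r 61.0 ang 71.0
tin [0.5276 0.02  ] 0.463 r 0.0 ang 0.0
f [0.4883 0.0632] 0.119 r 59.8 ang 133.0
e [0.4671 0.0083] 0.332 r 62.9 ang -169.8
d [ 0.5084 -0.0389] 0.089 r 61.9 ang -109.4
a [0.588  0.0316] 0.088 r 60.2 ang 11.5
b [ 0.5681 -0.0279] 0.08 r 61.4 ang -50.5
c [0.5475 0.0779] 0.106 r 61.2 ang 72.4
```

View pics/v2b.png

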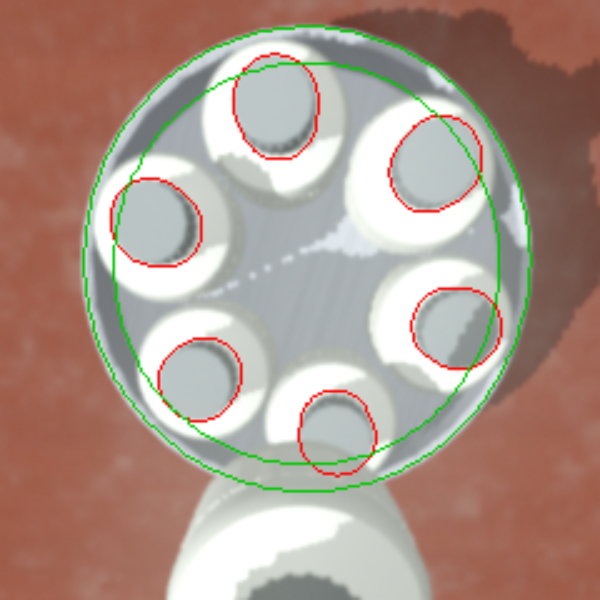

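Run:
```python
from h import *
P=np.array([[.4883,.0632],[.4671,.0080],[.5084,-.0389],[.588,.0316],[.5681,-.0279],[.5475,.0779]])
cb=minimize(lambda q:-np.hypot(*(P-q).T).min()*1e3,[.528,.0195],method='Nelder-Mead',options=dict(xatol=1e-5)).x
print(cb,np.hypot(*(P-cb).T)*1e3)
s,R=tool();p=s['position'];print(p,R[:,0])
for t in ([.528,.0195,.2],[.528,.0195,.178]): print(R.T@(np.array(t)-p)*1000)
```

```text
[0.52881025 0.01818438] [60.55978171 62.54499973 60.6234641  60.69106175 60.55950606 62.57205775]
[0.45399713 0.02307141 0.25451678] [ 0.03546168  0.00209138 -0.99936885]
[57.09916861 72.02812147  3.59071787]
[79.08528328 71.24802748  3.63778356]
```

move_arm(rows=[[[5,20,1],0,22],[[20,50,3],0,22],[[50,71,4],0,22],[[75,71,4],0,22],[[77,71,4],0,22],[[77,71,4],0,22],[[77,71,4],0,22],[[77,71,4],0,22]])

```text
clock: 13.02
position: [0.5284, 0.0198, 0.1818]
ee_rot: [0.509, 0.51, 0.491, -0.49]
contact_force: [-0.6, 1.1, -1.3]
width: 0.0292
```

```bash
sed -i 's/measure(im,c,g,tin=tin)/measure(im,c,g,tin=tin,vmax=210)/' look.py; python3 t4.py v3
```

```text
tcp [0.5284 0.0198 0.1818] yaw-y [ 0.999 -0.     0.038] z [-0.    -1.    -0.002] qd 0.011 w 0.0292 t 13.02 F [-0.5595  1.109  -1.2955]
H [0.5297 0.0185] 0.322 r 1.2 ang -55.3
f [0.4737 0.052 ] 0.652 r 64.2 ang 149.6
e [0.473  0.0069] 1.593 r 57.4 ang -167.4
d [ 0.5086 -0.0392] 0.277 r 62.2 ang -109.2
a [0.589 0.031] 0.095 r 61.1 ang 10.8
b [ 0.5688 -0.0278] 0.049 r 61.8 ang -49.9
c [0.5476 0.0795] 0.421 r 62.8 ang 72.8
circ [0.5279 0.02   0.0625] ['a', 'b', 'c', 'd']
best centre [-3.9118e+38  1.3001e+38] [4.1222e+41 4.1222e+41 4.1222e+41 4.1222e+41]
toolx [ 0.0384  0.0021 -0.9993]
```

View pics/v3.png

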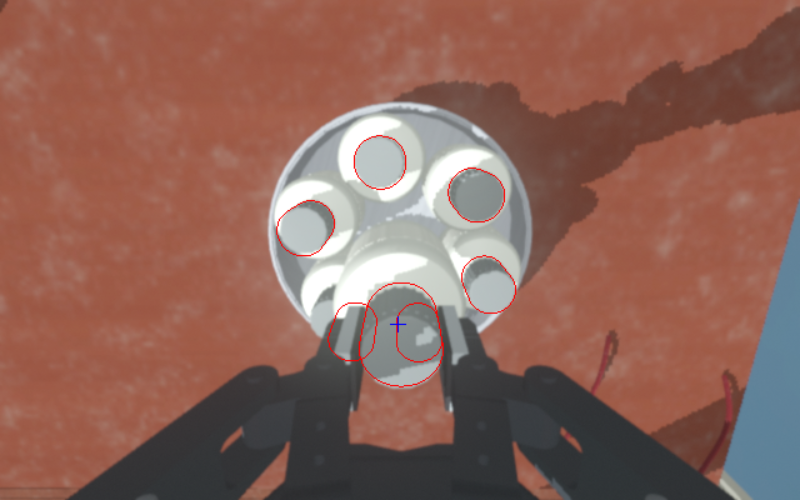

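move_arm(rows=[[[0,-1,0.2],0,22],[[12,-1.5,0.2],0,22],[[24,-1.9,0.2],0,22],[[36,-2.4,0.2],0,22],[[48,-2.8,0.2],0,22],[[55,-3.1,0.2],0,22],[[55,-3.1,0.2],0,22]])

```text
clock: 13.65
position: [0.5265, 0.0195, 0.1264]
ee_rot: [0.508, 0.51, 0.491, -0.49]
contact_force: [-0.8, 0.2, 0.0]
width: 0.0289
```

```bash
python3 t4.py v4 ef
```

```text
tcp [0.5265 0.0195 0.1264] yaw-y [ 0.999 -0.001  0.037] z [-0.001 -1.    -0.002] qd 0.029 w 0.0289 t 13.65 F [-0.7595  0.2096  0.0302]
H [0.5255 0.0181] 0.685 r 3.8 ang -157.8
d [ 0.5097 -0.0385] 0.492 r 61.2 ang -108.4
a [0.5891 0.0311] 0.07 r 61.2 ang 10.9
b [ 0.569 -0.028] 0.211 r 62.1 ang -49.9
c [0.5477 0.0791] 0.28 r 62.4 ang 72.6
circ [0.5289 0.0199 0.0618] ['a', 'b', 'c', 'd']
best centre [-4.4025e+39  1.4095e+39] [4.6227e+42 4.6227e+42 4.6227e+42 4.6227e+42]
toolx [ 0.0372  0.0021 -0.9993]
```

View pics/v4.png

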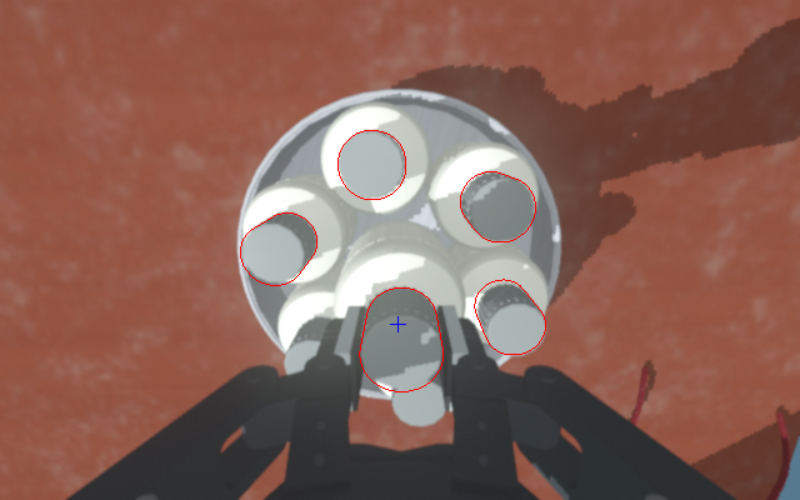

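move_arm(rows=[[[0,1,0],0,22],[[10,0.6,0],0,22],[[18,0.3,0],0,22],[[26,0,0],0,22],[[26,0,0],0,22]])

```text
clock: 14.12
position: [0.527, 0.0196, 0.0992]
ee_rot: [0.508, 0.51, 0.491, -0.491]
contact_force: [0.0, -0.2, -2.4]
width: 0.0291
```

move_arm(rows=[[[8,0,0],0,22],[[15,-0.3,0],0,22],[[21,-0.5,0],0,22],[[23.5,-0.6,0],0,22],[[24,-0.6,0],0,22],[[24,-0.6,0],0,22]])

```text
clock: 14.62
position: [0.5272, 0.0196, 0.0749]
ee_rot: [0.508, 0.509, 0.491, -0.491]
contact_force: [0.1, 0.5, -2.0]
width: 0.0288
```

```bash
python3 t4.py v5 ef
```

```text
tcp [0.5272 0.0196 0.0749] yaw-y [ 0.999 -0.001  0.035] z [-0.001 -1.    -0.002] qd 0.008 w 0.0288 t 14.62 F [ 0.0947  0.484  -1.9792]
H [0.5273 0.0184] 0.644 r 2.0 ang -146.8
d [ 0.5159 -0.0391] 1.0 r 60.1 ang -102.6
a [0.5896 0.0313] 0.039 r 61.8 ang 11.0
b [ 0.5688 -0.0284] 0.148 r 62.3 ang -50.2
c [0.5485 0.0775] 0.148 r 61.2 ang 71.4
circ [0.5292 0.0189 0.0617] ['a', 'b', 'c']
best centre [-3.8091e+43  2.1354e+41] [3.8092e+46 3.8092e+46 3.8092e+46]
toolx [ 0.0352  0.0022 -0.9994]
```

View pics/v5.png

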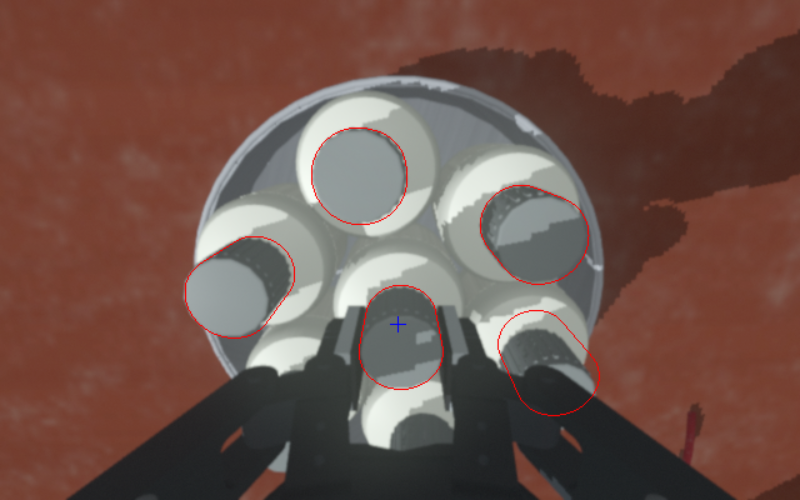

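move_arm(rows=[[[1.5,0,0],0,22],[[1.5,0,0],0,22],[[1.5,0,0],0,38],[[1.5,0,0],0,38],[[-8,0,0],0,38],[[-40,0,0],0,38],[[-80,-10,0],0,38],[[-100,-40,0],0,38]])

```text
clock: 15.33
position: [0.4898, 0.0188, 0.1787]
ee_rot: [0.511, 0.512, 0.488, -0.488]
contact_force: [1.0, -0.0, 1.3]
width: 0.0379
```

move_arm(rows=[[[-20,-30,0],0,40],[[-60,-60,0],0,40],[[-60,-60,0],0,40],[[-60,-60,0],0,40],[[-60,-60,0],0,40],[[-60,-60,0],0,40]])

```text
clock: 15.83
position: [0.4274, 0.0188, 0.2351]
ee_rot: [0.511, 0.512, 0.488, -0.488]
contact_force: [0.1, -0.6, 0.2]
width: 0.04
```

Run:
```python
from look import *
g={'m':(.528,.019,.097),'f':(.488,.065,.097),'e':(.4665,.0078,.097),'d':(.509,-.0385,.097),'a':(.589,.0315,.097),'b':(.569,-.028,.097),'c':(.5488,.078,.097)}
r,s,R,c,im=look("z1",g,tin=(.528,.0195),crop=(0,320,160,520),k=1.8)
for n in ("scene","side"):
    i=viewer.get_image(n); cv2.imwrite(f"pics/{n}z.png",i[:,:,::-1])
a=cv2.imread("pics/scenez.png")[140:260,280:440]; b=cv2.imread("pics/sidez.png")[130:240,280:430]
cv2.imwrite("pics/zz.png",np.hstack([cv2.resize(a,(400,300),interpolation=cv2.INTER_CUBIC),cv2.resize(b,(400,300),interpolation=cv2.INTER_CUBIC)]))
```

```text
tcp [0.4274 0.0188 0.2351] yaw-y [ 0.999 -0.001  0.047] z [-0.001 -1.    -0.001] qd 0.022 w 0.04 t 15.83 F [ 0.1133 -0.5757  0.2403]
m [0.5278 0.0187] 0.116 r 1.6 ang -29.0
f [0.4881 0.0621] 0.143 r 57.3 ang 131.9
e [0.4662 0.0076] 0.128 r 61.4 ang -168.8
d [ 0.5082 -0.0401] 0.107 r 62.3 ang -107.0
a [0.5904 0.0311] 0.039 r 65.0 ang 10.2
b [ 0.5697 -0.0297] 0.296 r 65.5 ang -48.7
c [0.5473 0.0767] 0.124 r 61.0 ang 69.9
tin [0.5264 0.0195] 0.059 r 0.0 ang 0.0
```

View pics/z1.png

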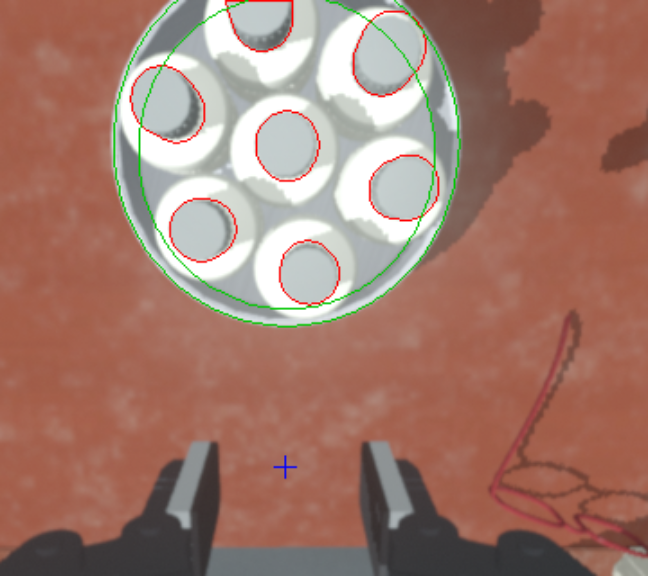

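View pics/zz.png

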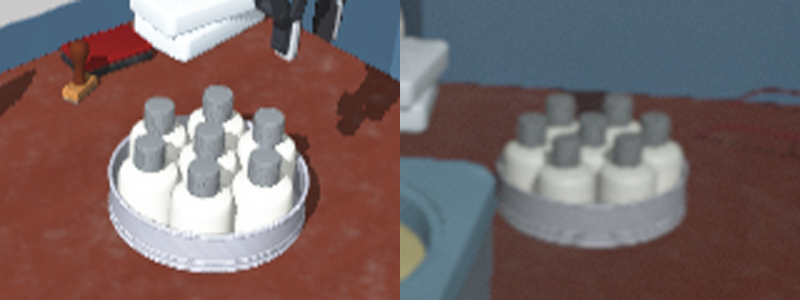

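Run:
```python
from h import *
P={'m':(.528,.019),'f':(.488,.064),'e':(.4665,.0078),'d':(.509,-.0395),'a':(.590,.0313),'b':(.569,-.029),'c':(.548,.078)}
for n in ("scene","side"):
    c=viewer.get_calibration(n); im=cv2.imread(f"pics/{n}z.png"); vis=cv2.resize(im,None,fx=5,fy=5,interpolation=cv2.INTER_CUBIC)
    for k,p in P.items():
        for r,z in ((.015,.097),(.015,.069),(.030,.05)):
            a=np.linspace(0,2*np.pi,60); q=np.array([proj(c,(p[0]+r*np.cos(t),p[1]+r*np.sin(t),z)) for t in a])
            cv2.polylines(vis,[np.round((q+.5)*5).astype(np.int32)],True,(0,0,255) if r<.02 else (0,200,0),1)
    cx,cy=proj(c,(.528,.019,.06)); x0,y0=int(cx*5-300),int(cy*5-260)
    cv2.imwrite(f"pics/ov_{n}.png",vis[max(y0,0):y0+480,x0:x0+600])
```

```text
(no output)
```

View pics/ov_scene.png

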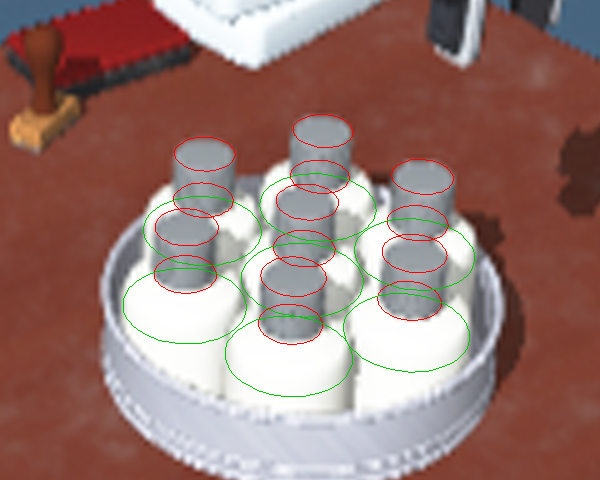

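View pics/ov_side.png

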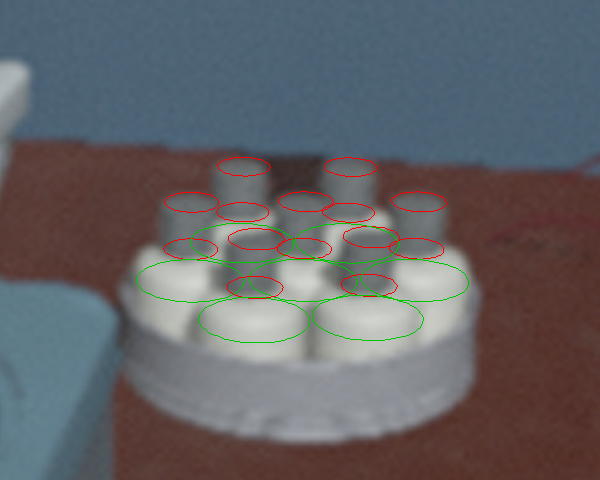

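```bash
python3 -c "
from rig import manip; s=manip.get_state(); print(s['clock'],abs(s['qd']).max(),s['position']); print(manip.sign_off())"
```

```text
15.9833 0.0029999303757630444 [0.42721774 0.01879656 0.23441404]
the job is handed in; nothing more can be done
None
```

I moved the astray bottle to the outer place beside its neighbour. The right desk bottle then went into the last outer place and the left one into the middle. I handed the job in at about 16 s, with the arm raised clear and still.

**Checks that passed:**
- The last wrist view, and the scene and side overlays, show seven caps level and upright in one-plus-six order.
- No force above about 3 N showed at any of the readings.
- The gripper was never sent near the tape roll, stamp or logger. I did not re-measure their positions at the end.

**Checks that disagreed:** wrist measurements differed by 1–3 mm between views.
- **Spacing:** some bottle spacings came out just under the physical 60 mm minimum. The bottle from the right of the tin read about 58.7 mm from two neighbours. I take this as measurement error; at most they touch.
- **Radius:** the last view put the outer bottles 57–65.5 mm from the tin's centre. All are inside the 68 mm limit.
- **Tool tilt:** the tool drifted by up to about 0.05 rad over the run. The bottles still looked upright after release.

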